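# Unstack the press tooling into its nests

### The arm

A 6-joint arm with a two-finger parallel gripper is mounted at the origin on a cart in front of the work surface, level with it; the furniture and walls round the work are solid. World frame = base frame: x ahead of the robot, y to its left, z up, the work surface at z = 0. Lengths are in m, angles in rad, forces in N, time in s.
With the tool pointing down it reaches from about 0.25 to 0.775 m from the base axis. Payload 8.9 kg.
Tool frame: the origin (TCP) lies at the very end of the fingers, on their centre line; the grasp point (between the pads) lies 19 mm behind it; z points along the fingers, y is the line along which they close (so a half turn about z gives the same grasp; the last joint's range is limited). The gripper opens to 85 mm and grips with 20 to 120 N. Pads are 22 mm wide; open, the fingers measure 114 mm over their backs; the gripper's body (76 mm by 85 mm) begins 54 mm behind the grasp point. The pads swing forward as they close: fully open they stand 13 mm farther back than shut.
Start: joints at [-1.364, 0.291, -0.153, 1.127, 0, 1.431], TCP at [0.178, -0.494, 0.231] pointing down, gripper open.
Joint ranges: [-2.52, 2.52], [-0.91, 1.74], [-1.3, 1.37], [-1.96, 2.02], [-1.52, 1.47], [-3.14, 3.14]. Speed limits (rad/s): [2.22, 2.22, 2.79, 3.14, 3.14, 3.14].

### API

Orientations are given as a 3x3 rotation matrix whose columns are the frame's x, y, z axes.
In Python, from plant import bot, imaging gives the robot as it stands.
- The arm moves only by the tool apply_moves, never from a script. Its argument "commands" is a list that holds one entry, the list of rows, each a list of 7 numbers: the turn, a rotation vector about the tool's x, y, z in degrees, then the shift along the tool's x, y, z in cm, then the closure, from 0 (fully open) to 1 (shut). In form: [[[rx, ry, rz, dx, dy, dz, hand], ...]]. A call has 1 to 12 rows; each row shifts and turns the commanded pose from where the row before left it, along the tool's axes as they then stand; what a row does not reach is not made up. A row lasts 1/8 s, in which the tool goes at most 62.5 mm and 10.7 degrees, less where a joint would pass 70% of its speed; a pose out of reach is approached as far as the arm can. A call is refused whole if a number of a shift passes 6.25 or a number of a turn 10.7, either way. A call with a gripper value outside its range is refused whole. The fingers move at their own pace and stop on an object; "newtons" is the grip in N (left out, the last holds). Time passes only in rows, so rows that do not move let the fingers close. It gives the time, the measured TCP pose, the force, the opening and the grip force at its end, in the units of the state.
- bot.get_state(): the state, without advancing time (a new reading comes with each control period).
- imaging.read_camera(name): name is "side" or "top"; returns the picture (384x512x3 uint8, red, green, blue); there is no depth.
- imaging.camera_info(name): a dict with "fx", "fy", "cx", "cy" (pixels), "rvec" (rotation vector, rad) and "tvec" (3), from world to camera coordinates, as OpenCV has them. Camera axes: x right, y down, z forward; pixel columns grow to the right and rows downward; lengths in m; the calibration is good to about 2 mm. A picture is of the moment at which its call begins. camera_info takes no time and is no camera call.
- bot.finish_job(): hands the job in; it is judged then, once.
Trained networks look in the newest picture that a camera, given by its name, has taken for a name from the list of things; names that differ only in an ending like _2 or _b are one class to them, and where a whole thing is asked for, a point or a joint stands for the part that bears it (a point fixed in the world has none). Each returns a list of dicts, best first, with "conf" (0 to 1); they miss things now and then, are a little off and sometimes report something else, mostly with a low value. They report only what shows in the picture. A call takes as long as a camera call.
- imaging.trace(camera, thing): "pixels" (384x512 bool, what is visible of it) and "bbox" ([left, top, right, bottom] in pixels, round what is visible of it).
The state is a dict: "time_s": time; "joints": joint angles; "qd": joint speeds; "joint_efforts": joint torques, N m; "ee_pos": TCP position; "tcp_rot": TCP orientation; "force": force on the tool from outside, world axes, zero at the start; "torque": the same for the moment, N m; "finger_gap": opening from 0.0 (shut) to 1.0 (fully open); "gripper_force": force on a finger pad.
Only numpy, scipy, OpenCV 4.12 (cv2) and the standard library are available. Lean on these libraries where they do the work, as an engineer would, in place of code of your own. Each camera call takes 0.05 s, during which the arm holds its last target. There are 200 camera calls.

### The job

The press tooling was left piled up, a steel punch on each of the two die plates: take each punch off first (never carry a plate with a punch on it) and put every piece in its own nest - blue plate in the blue nest, red plate in the red nest, oblong punch in the yellow nest, taller square punch in the white nest. Set each piece down gently, upright and flat on the floor of its nest inside the rim; do not drop or tip anything over, and leave the tally counter and the brush where they are.

Things in the scene. Friction and masses are not known exactly. Their poses are not given: they have to be found in the camera images.
- blue_plate_centre (a point): Blue die plate, a flat 56 x 84 x 30 mm block (x, y, z) with four small fastener heads at its top corners and an 18 mm hole in the middle, about 0.45 kg; stands flat on the bench at the start with one of the two punches on top. The point is its centre, 15 mm above its underside; x is its 56 mm width (the way to grip it), y its 84 mm length, z up.
- red_plate_centre (a point): Red die plate, a flat 56 x 84 x 30 mm block (x, y, z) with four small fastener heads at its top corners and an 18 mm hole in the middle, about 0.45 kg; stands flat on the bench at the start with one of the two punches on top. The point is its centre, 15 mm above its underside; x is its 56 mm width (the way to grip it), y its 84 mm length, z up.
- oblong_punch_centre (a point): The oblong punch: plain grey ground-steel block, 32 x 50 mm in plan (x, y) and 40 mm high, with a low round boss 3 mm high on top, about 0.45 kg; stands at the start on one of the die plates (either). The point is its centre, 20 mm above its underside; x is its 32 mm width (the way to grip it), y its 50 mm length, z up.
- square_punch_centre (a point): The square punch: plain grey ground-steel block, 35 x 36 mm in plan (x, y) and 55 mm high (taller than the other), with a low round boss 3 mm high on top, about 0.47 kg; stands at the start on the other die plate. The point is its centre, 27.5 mm above its underside; x and y along its sides, z up.
- blue_nest_floor (a point): Place of the blue plate: shallow black-rimmed nest with a blue floor, 74 x 102 mm inside (x, y). The point is the middle of the floor's upper face, 3 mm above the bench; the black rim all round is 4 mm thick and rises 5 mm above the floor (8 mm above the bench). z up. Fixed to the bench.
- red_nest_floor (a point): Place of the red plate: shallow black-rimmed nest with a red floor, 74 x 102 mm inside (x, y). The point is the middle of the floor's upper face, 3 mm above the bench; the black rim all round is 4 mm thick and rises 5 mm above the floor (8 mm above the bench). z up. Fixed to the bench.
- yellow_nest_floor (a point): Place of the oblong punch: small black-rimmed nest with a yellow floor, 50 x 68 mm inside (x, y). The point is the middle of the floor's upper face, 3 mm above the bench; the black rim all round is 4 mm thick and rises 5 mm above the floor (8 mm above the bench). z up. Fixed to the bench.
- white_nest_floor (a point): Place of the square punch: small black-rimmed nest with a white floor, 54 x 54 mm inside (x, y). The point is the middle of the floor's upper face, 3 mm above the bench; the black rim all round is 4 mm thick and rises 5 mm above the floor (8 mm above the bench). z up. Fixed to the bench.
- counter_centre (a point): Bystander: round grey tally counter, 45 x 52 x 33 mm, loose on the bench beyond the nests; to be left alone. The point is its centre, 16 mm up.
- brush_centre (a point): Bystander: black brush, 28 x 157 x 10 mm, loose on the bench beyond the nests; to be left alone. The point is its centre, 5 mm up, y along its length.

How it is judged:
By the outcome, as a careful person would: the job done as asked, in the order asked, and still so for the second after the job is handed in, with the robot touching nothing.
It also fails if it takes over 115 s, if anything falls off the work surface, if the arm or the gripper's body presses on something with over 40 N, if the wrist force passes 120 N, or if a joint passes its speed limit or range.

## Working session

There is one attempt and no reset: what is moved stays moved. The work goes in short steps, Python scripts to look and compute and a tool call to move; the robot and the scene stay as the last step left them, time stands still between calls to the robot, and variables do not carry over. Pictures are saved under pics/ and viewed, at most 14 in all, crops included, and the job is handed in when it is done.

Besides the shell and the picture viewer there is one more tool, called after ">>>" by a JSON object that holds its "fn" and its "kwargs", one argument or row to a line. apply_moves: Moves the arm, as the interface text tells. Its arguments: {"type":"object","properties":{"commands":{"type":"array","items":{"type":"array","items":{"type":"array","items":{"type":"number"}}}},"newtons":{"type":"number"}},"required":["commands"]}

```bash
ls; mkdir -p pics; python3 - <<'E'
from plant import bot, imaging
import cv2,numpy as np
s=bot.get_state()
print({k:np.round(v,3).tolist() for k,v in s.items()})
for c in("side","top"):
    im=imaging.read_camera(c); cv2.imwrite(f"pics/{c}0.png",im[:,:,::-1]); print(c,imaging.camera_info(c))
E
```

```text
pics
{'time_s': 0.0, 'joints': [-1.364, 0.291, -0.154, 1.127, -0.0, 1.431], 'qd': [0.001, 0.0, 0.0, -0.001, -0.001, 0.001], 'joint_efforts': [-0.001, -53.714, 33.137, 0.016, -0.0, 0.0], 'ee_pos': [0.178, -0.494, 0.231], 'tcp_rot': [[0.941, 0.339, -0.0], [0.339, -0.941, 0.001], [0.0, -0.001, -1.0]], 'force': [-0.265, 0.28, 0.371], 'torque': [-0.056, -0.006, -0.023], 'gripper_force': 0.0, 'finger_gap': 1.0}
side {'fx': 390.5502746020249, 'fy': 390.5502746020249, 'cx': 258.1914178970005, 'cy': 189.91677564782185, 'rvec': array([ 0.1016371 , -2.76977012,  1.44317157]), 'tvec': array([ 0.53962053, -0.04909065,  1.0826369 ])}
top {'fx': 498.08853217792444, 'fy': 498.08853217792444, 'cx': 251.27688595855753, 'cy': 194.3983611245983, 'rvec': array([ 1.98009755, -2.22751124,  0.25052923]), 'tvec': array([0.32046466, 0.53309027, 0.98868201])}
```

View pics/side0.png

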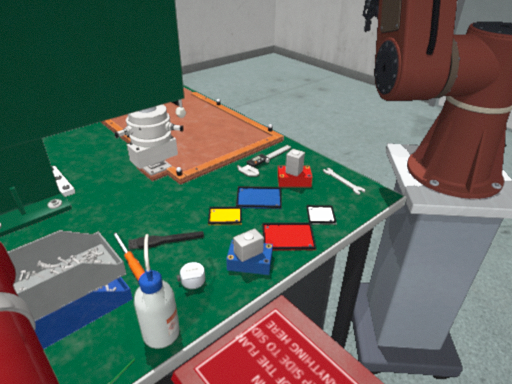

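View pics/top0.png

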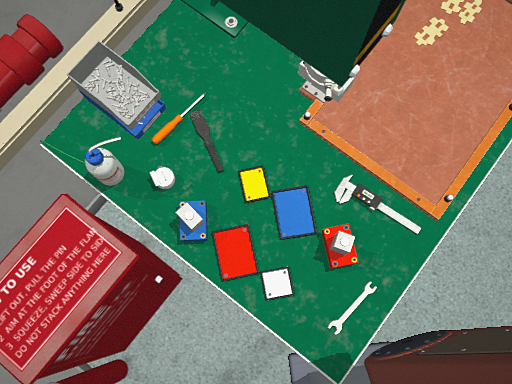

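The side view shows the blue plate with its punch at (249,252) and the red plate with the taller punch at (295,172). The nests are blue (259,197), yellow (225,215), white (320,214) and red (289,236). In the top view the piles are at (192,220) and (341,245), and the nests at blue (294,212), yellow (254,184), red (235,252) and white (277,283). I'll fit boxes to the traced silhouettes in both views, with height left free.

```bash
cat > h.py <<'E'
from plant import bot, imaging
import cv2, numpy as np
from scipy.optimize import minimize
DIM=dict(blue_plate=(56,84,30),red_plate=(56,84,30),oblong_punch=(32,50,40),square_punch=(35,36,55),
 blue_nest=(82,110,8),red_nest=(82,110,8),yellow_nest=(58,76,8),white_nest=(62,62,8))
NAME=lambda k:k+('_floor' if 'nest' in k else '_centre')
def proj(c,P):
    i=imaging.camera_info(c)
    K=np.array([[i['fx'],0,i['cx']],[0,i['fy'],i['cy']],[0,0,1]])
    return cv2.projectPoints(np.asarray(P,float).reshape(-1,1,3),i['rvec'],i['tvec'],K,None)[0].reshape(-1,2)
def box(p,d):  # p=x,y,zbottom,yaw
    c,s=np.cos(p[3]),np.sin(p[3]);d=np.array(d)/1000
    q=np.array([[a*d[0]/2,b*d[1]/2,e*d[2]] for a in(-1,1) for b in(-1,1) for e in(0,1)])
    return q@np.array([[c,s,0],[-s,c,0],[0,0,1]])+np.array(p[:3])
def best(c,k):
    r=imaging.trace(c,NAME(k)); return (r[0]['pixels'],r[0]['conf'],r[0]['bbox']) if r else None
S=4
def fit(k,masks,ignore={},freez=True,p0=None,z0=0.):
    """masks {cam:bool}; ignore {cam:bool} pixels left out."""
    up={};dt={}
    for c,m in masks.items():
        up[c]=cv2.GaussianBlur(m.astype(np.float32),(0,0),.7)
    if p0 is None:
        c='top'; ys,xs=np.nonzero(masks[c]); t=np.array([xs.mean(),ys.mean()])
        f=lambda q:((proj(c,[[q[0],q[1],z0+DIM[k][2]/2000]])-t)**2).sum()
        q=minimize(f,[.4,-.2],method='Nelder-Mead').x; starts=[(q[0],q[1],z0,y) for y in np.arange(0,np.pi,np.pi/6)]
    else: starts=[p0]
    def cost(p):
        p=[*p] if freez else [p[0],p[1],z0,p[2]]
        t=0
        for c in masks:
            h=cv2.convexHull(proj(c,box(p,DIM[k])).astype(np.float32)).reshape(-1,2)
            r=np.zeros((384*S,512*S),np.uint8)
            cv2.fillConvexPoly(r,np.round((h+.5)*S*16-8).astype(np.int32),255,shift=4)
            r=cv2.GaussianBlur(cv2.resize(r,(512,384),interpolation=cv2.INTER_AREA).astype(np.float32)/255,(0,0),.7)
            d=(r-up[c])**2
            if c in ignore: d=d[~ignore[c]]
            t+=d.sum()/up[c].sum()
        return t
    bst=None
    for s in starts:
        x=np.array(s if freez else [s[0],s[1],s[3]],float)
        st=np.array([.008,.008,.006,.2] if freez else [.008,.008,.2])
        r=minimize(cost,x,method='Nelder-Mead',options=dict(initial_simplex=np.vstack([x,x+np.diag(st)]),xatol=2e-4,fatol=1e-5,maxiter=250))
        if bst is None or r.fun<bst.fun: bst=r
    return bst.x,bst.fun
E
cat > m0.py <<'E'
from h import *
import pickle
M={c:{} for c in('side','top')}
for c in M:
    imaging.read_camera(c)
    for k in DIM:
        b=best(c,k)
        if b: M[c][k]=b[0]; print(c,k,round(b[1],2),np.round(b[2]),b[0].sum())
    for k in('counter','brush'):
        b=best(c,k); print(c,k,b and (b[1],b[2]))
pickle.dump(M,open('m.pkl','wb'))
for k in DIM:
    masks={c:M[c][k] for c in M if k in M[c]}
    ig={}
    if 'plate' in k:
        for c in masks:
            ig[c]=cv2.dilate((M[c]['oblong_punch']|M[c]['square_punch']).astype(np.uint8),np.ones((3,3)))>0
    z0=.03 if 'punch' in k else 0
    p,f=fit(k,masks,ig,True,z0=z0)
    p2,f2=fit(k,masks,ig,False,z0=z0)
    print(k,list(masks),'free',np.round(p[:3]*1000,1),np.round(np.degrees(p[3])%180,1),round(f,3),'fixed z',np.round(p2[:2]*1000,1),np.round(np.degrees(p2[2])%180,1),round(f2,3),flush=True)
E
time python3 m0.py
```

```text
side blue_plate 0.96 [225. 242. 277. 278.] 876
side red_plate 0.95 [278. 163. 315. 186.] 595
side oblong_punch 0.77 [236. 231. 264. 259.] 729
side square_punch 0.59 [287. 151. 304. 175.] 372
side blue_nest 0.57 [238. 187. 284. 209.] 1008
side red_nest 0.72 [262. 222. 315. 248.] 1338
side yellow_nest 0.66 [209. 204. 241. 228.] 617
side white_nest 0.79 [309. 206. 342. 224.] 513
side counter (0.82, [178.3, 259.4, 205.0, 289.9])
side brush None
top blue_plate 0.77 [178. 202. 206. 244.] 739
top red_plate 0.9 [322. 224. 361. 268.] 764
top oblong_punch 0.95 [177. 204. 203. 230.] 441
top square_punch 0.82 [333. 231. 355. 254.] 381
top blue_nest 0.89 [273. 185. 317. 239.] 1855
top red_nest 0.91 [213. 227. 255. 280.] 1889
top yellow_nest 0.62 [243. 167. 272. 205.] 824
top white_nest 0.78 [259. 265. 294. 301.] 894
top counter (0.71, [152.1, 164.5, 173.2, 190.7])
top brush (0.67, [191.3, 110.4, 222.6, 172.5])Traceback (most recent call last):
  File "m0.py", line 20, in <module>
    p2,f2=fit(k,masks,ig,False,z0=z0)
          ~~~^^^^^^^^^^^^^^^^^^^^^^^^
  File "h.py", line 44, in fit
    r=minimize(cost,x,method='Nelder-Mead',options=dict(initial_simplex=np.vstack([x,x+np.diag(st)]),xatol=2e-4,fatol=1e-5,maxiter=250))
    res = _minimize_neldermead(fun, x0, args, callback, bounds=bounds,
                               **options)
    fxr = func(xr)
    fx = function(np.copy(x), *(wrapper_args + args))
  File "h.py", line 32, in cost
    h=cv2.convexHull(proj(c,box(p,DIM[k])).astype(np.float32)).reshape(-1,2)
                     ~~~~^^^^^^^^^^^^^^^^^
  File "h.py", line 8, in proj
    i=imaging.camera_info(c)
ValueError: time passes only in moves, steps and waits

real	0m22.532s
user	0m20.262s
sys	0m3.478s
```

```bash
python3 - <<'E'
s=open('h.py').read()
s=s.replace("def proj(c,P):\n    i=imaging.camera_info(c)","INFO={c:imaging.camera_info(c) for c in('side','top')}\ndef proj(c,P):\n    i=INFO[c]")
open('h.py','w').write(s)
m=open('m0.py').read()
a=m.index("M={c:{}");b=m.index("for k in DIM:\n    masks")
open('m0b.py','w').write("from h import *\nimport pickle\nM=pickle.load(open('m.pkl','rb'))\nR={}\n"+m[b:]+"    R[k]=(p,p2)\npickle.dump(R,open('r.pkl','wb'))\n")
E
ls m.pkl && timeout 500 python3 m0b.py
```

```text
m.pkl
blue_plate ['side', 'top'] free [5.333e+02 3.865e+02 3.000e-01] 85.7 0.019 fixed z [533.4 386.4] 85.7 0.02
red_plate ['side', 'top'] free [441.4  80.9   1.5] 94.8 0.025 fixed z [441.6  80.4] 95.2 0.028
oblong_punch ['side', 'top'] free [535.6 389.5  30.2] 127.4 0.024 fixed z [535.8 389.5] 127.1 0.024
square_punch ['side', 'top'] free [442.8  82.3  29.8] 68.5 0.134 fixed z [443.1  82. ] 67.6 0.133
blue_nest ['side', 'top'] free [528.5 166.1   0.6] 92.8 0.02 fixed z [528.5 166.1] 93.1 0.021
red_nest ['side', 'top'] free [455.8 304.6   1.5] 94.8 0.06 fixed z [455.5 304.3] 94.8 0.066
yellow_nest ['side', 'top'] free [603.3 244.8   0.9] 95.4 0.051 fixed z [603.5 244.6] 95.3 0.053
white_nest ['side', 'top'] free [3.800e+02 2.226e+02 2.000e-01] 94.2 0.025 fixed z [380.  222.6] 4.1 0.026
```

```bash
cat > ov.py <<'E'
from h import *
import pickle
def overlay(im,c,poses,roi,f,out):
    x0,y0,x1,y1=roi
    im=cv2.resize(im[y0:y1,x0:x1,::-1],None,fx=f,fy=f,interpolation=cv2.INTER_CUBIC)
    for k,p in poses.items():
        q=(proj(c,box(p,DIM[k]))+.5-[x0,y0])*f
        for i in range(8):
            for j in range(i):
                if bin(i^j).count('1')==1: cv2.line(im,*[tuple(int(v) for v in np.round(q[n]*8)) for n in(i,j)],(0,255,0),1,cv2.LINE_AA,3)
    cv2.imwrite(out,im); return im
E
python3 - <<'E'
from ov import *
R=pickle.load(open('r.pkl','rb'))
P={k:(v[1][0],v[1][1],.03 if 'punch' in k else 0,v[1][2]) for k,v in R.items()}
a=overlay(imaging.read_camera('top'),'top',P,(165,155,365,305),4,'pics/ovtop.png')
b=overlay(imaging.read_camera('side'),'side',P,(200,145,350,285),4,'pics/ovside.png')
E
```

```text
(no output)
```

View pics/ovtop.png

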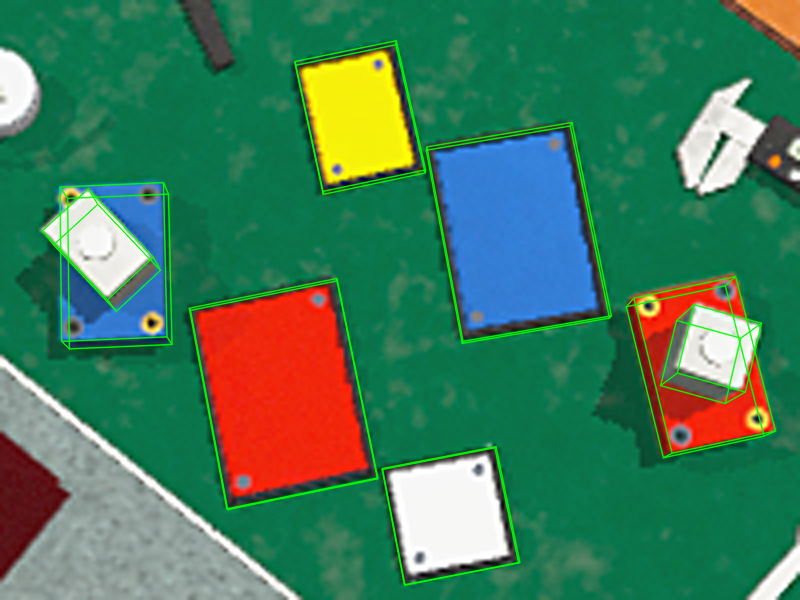

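View pics/ovside.png

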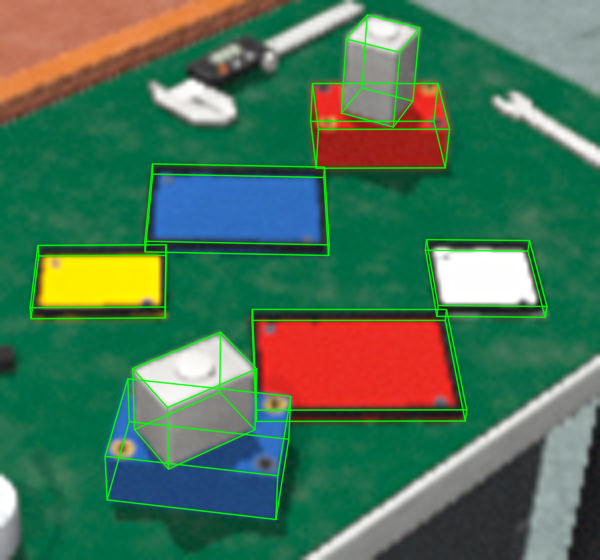

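The wireframes fit the pieces and nests in both views, and the free heights agree with the text (plates at about 0–1.5 mm, punches at about 30 mm). The square punch stands on red and the oblong on blue. I'll take the square one first because it suits the last joint's range. The first move is a turn in place.

>>> {"fn": "apply_moves", "kwargs": {
  "commands": [
    [[0,0,-10.5,0,0,0,0],[0,0,-10.5,0,0,0,0],[0,0,-10.5,0,0,0,0],[0,0,-10.5,0,0,0,0],[0,0,-10.5,0,0,0,0],[0,0,-10.5,0,0,0,0],[0,0,-10.5,0,0,0,0],[0,0,-10.5,0,0,0,0],[0,0,-10.5,0,0,0,0],[0,0,-10.5,0,0,0,0],[0,0,-10.5,0,0,0,0],[0,0,-10.5,0,0,0,0]]
  ],
  "newtons": 60
}}

```text
time_s: 2.8
ee_pos: [0.178, -0.4939, 0.2313]
tcp_rot: [[-0.831, 0.557, 0.0], [0.557, 0.831, 0.0], [-0.0, 0.0, -1.0]]
force: [0.5, -0.8, -0.2]
finger_gap: 1.0
gripper_force: 0.0
```

```bash
cat > go.py <<'E'
import sys,numpy as np
from plant import bot
# go.py x y z(mm) tool-x-angle(deg): total shift in tool axes (cm) in present axes, and turn
x,y,z,a=map(float,sys.argv[1:5]); s=bot.get_state(); R=np.array(s['tcp_rot'])
d=R.T@(np.array([x,y,z])/10-np.array(s['ee_pos'])*100)
al=np.degrees(np.arctan2(R[1,0],R[0,0]))
rz=-((a-al+180)%360-180)
t=np.radians(-rz);c,sn=np.cos(t),np.sin(t)
Rz=np.array([[np.cos(np.radians(rz)),-np.sin(np.radians(rz)),0],[np.sin(np.radians(rz)),np.cos(np.radians(rz)),0],[0,0,1]])
print('t',s['time_s'],'pos',np.round(np.array(s['ee_pos'])*1000,1),'ang',round(al,1),'q',np.round(np.degrees(s['joints']),0),'gap',round(s['finger_gap'],3),'gf',round(s['gripper_force'],1),'F',np.round(s['force'],1))
print('shift now',np.round(d,2),'turn',round(rz,1),'shift after turn',np.round(Rz.T@d,2),'tilt',np.round(R[:2,2],4))
E
python3 go.py 443 82 200 157.6
```

```text
t 2.8 pos [ 178.  -493.9  231.3] ang 146.2 q [-78.  17.  -9.  65.   0. -44.] gap 1.0 gf 0.0 F [ 0.5 -0.8 -0.2]
shift now [10.06 62.59  3.13] turn -11.4 shift after turn [-2.56 63.34  3.13] tilt [0. 0.]
```

>>> {"fn": "apply_moves", "kwargs": {
  "commands": [
    [[0,0,0,0.91,5.69,0.28,0],[0,0,0,0.91,5.69,0.28,0],[0,0,0,0.91,5.69,0.28,0],[0,0,0,0.91,5.69,0.28,0],[0,0,0,0.91,5.69,0.28,0],[0,0,0,0.91,5.69,0.28,0],[0,0,0,0.91,5.69,0.28,0],[0,0,0,0.91,5.69,0.28,0],[0,0,0,0.91,5.69,0.28,0],[0,0,0,0.91,5.69,0.28,0],[0,0,0,0.91,5.69,0.28,0],[0,0,-10.6,0,0,0,0]]
  ]
}}

```text
time_s: 4.3
ee_pos: [0.4478, 0.0834, 0.2002]
tcp_rot: [[-0.919, 0.394, 0.0], [0.394, 0.919, 0.001], [-0.0, 0.001, -1.0]]
force: [0.1, -1.1, 0.7]
finger_gap: 1.0
gripper_force: 0.0
```

```bash
python3 go.py 443 82 120 157.6; python3 - <<'E'
from h import *
im=imaging.read_camera('side');im2=imaging.read_camera('top')
o=np.hstack([cv2.resize(i[:,:,::-1][y:y+130,x:x+130],None,fx=3,fy=3) for i,x,y in((im,230,75),(im2,275,180))])
cv2.imwrite('pics/near1.png',o)
E
```

```text
t 4.3 pos [447.8  83.4 200.2] ang 156.8 q [  1.  10. -22.  58.   0.  25.] gap 1.0 gf 0.0 F [ 0.1 -1.1  0.7]
shift now [ 0.39 -0.33  8.02] turn -0.8 shift after turn [ 0.39 -0.32  8.02] tilt [0.0004 0.0007]
```

View pics/near1.png

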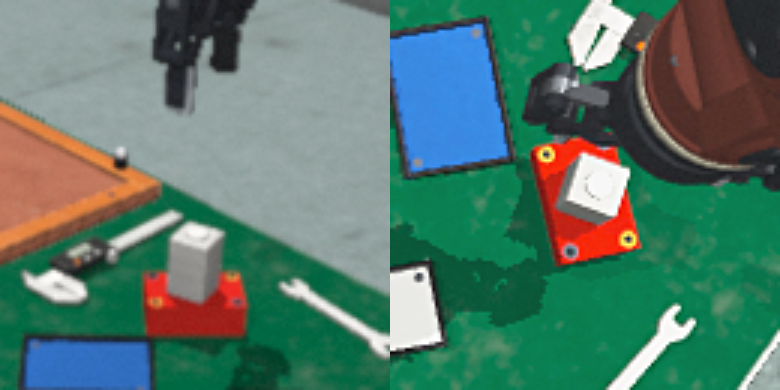

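The left crop (side view) shows the gripper at about (205,60), above and short of the punch at (195,260) because of its height. The right crop (top view) shows the punch upright on the red plate at (597,185), with nothing displaced. Lowering the gripper to straddle the punch.

>>> {"fn": "apply_moves", "kwargs": {
  "commands": [
    [[0,0,-0.8,0.4,-0.3,2,0],[0,0,0,0,0,2,0],[0,0,0,0,0,2,0],[0,0,0,0,0,2,0],[0,0,0,0,0,2,0],[0,0,0,0,0,2,0],[0,0,0,0,0,1.5,0],[0,0,0,0,0,1,0],[0,0,0,0,0,0.7,0],[0,0,0,0,0,0,0]]
  ]
}}

```text
time_s: 5.65
ee_pos: [0.4418, 0.0788, 0.0484]
tcp_rot: [[-0.921, 0.388, -0.0], [0.388, 0.921, -0.0], [0.0, -0.0, -1.0]]
force: [-0.8, 0.3, -0.6]
finger_gap: 0.999
gripper_force: 0.0
```

```bash
python3 go.py 443 82 48 157.6; python3 - <<'E'
from h import *
im=imaging.read_camera('side');im2=imaging.read_camera('top')
o=np.hstack([cv2.resize(i[:,:,::-1][y:y+100,x:x+100],None,fx=4,fy=4) for i,x,y in((im,245,110),(im2,290,190))])
cv2.imwrite('pics/near2.png',o)
E
```

```text
t 5.65 pos [441.8  78.8  48.4] ang 157.1 q [  1.  20. -35.  34.  -0.  24.] gap 0.999 gf 0.0 F [-0.8  0.3 -0.6]
shift now [0.02 0.34 0.04] turn -0.5 shift after turn [0.02 0.34 0.04] tilt [-0.0004 -0.    ]
```

View pics/near2.png

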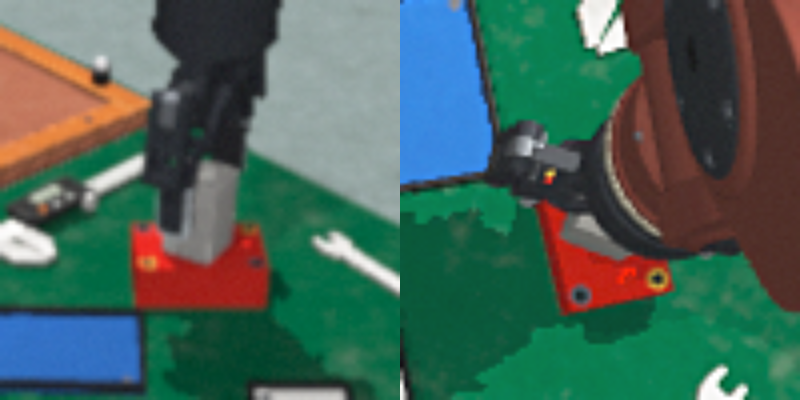

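The left crop shows the gripper straddling the punch at (200,215), clear of the red plate's top. Centring, then closing.

>>> {"fn": "apply_moves", "kwargs": {
  "commands": [
    [[0,0,-0.5,0,0.3,0.1,0],[0,0,0,0,0,0,0],[0,0,0,0,0,0,0.3],[0,0,0,0,0,0,0.5],[0,0,0,0,0,0,0.6],[0,0,0,0,0,0,0.7],[0,0,0,0,0,0,1],[0,0,0,0,0,0,1],[0,0,0,0,0,0,1],[0,0,0,0,0,0,1]]
  ],
  "newtons": 60
}}

```text
time_s: 7.0
ee_pos: [0.4432, 0.0818, 0.0478]
tcp_rot: [[-0.925, 0.379, 0.0], [0.379, 0.925, 0.0], [-0.0, 0.0, -1.0]]
force: [-2.1, 0.3, 5.8]
finger_gap: 0.414
gripper_force: 57.0
```

```bash
python3 go.py 443 82 48 157.6
```

```text
t 7.0 pos [443.2  81.8  47.8] ang 157.7 q [  1.  20. -35.  34.   0.  23.] gap 0.414 gf 57.0 F [-2.1  0.3  5.8]
shift now [ 0.03  0.01 -0.02] turn 0.1 shift after turn [ 0.03  0.01 -0.02] tilt [0.0003 0.0002]
```

>>> {"fn": "apply_moves", "kwargs": {
  "commands": [
    [[0,0,0,0,0,-0.5,1],[0,0,0,0,0,-1,1],[0,0,0,0,0,-2,1],[0,0,0,0,0,-3,1],[0,0,0,0,0,-3,1],[0,0,-8.8,0,0,-0.5,1],[0,0,-8.8,0,0,0,1],[0,0,-8.8,0,0,0,1],[0,0,0,0,0,0,1]]
  ]
}}

```text
time_s: 8.12
ee_pos: [0.443, 0.0817, 0.1479]
tcp_rot: [[-0.997, -0.071, -0.0], [-0.071, 0.997, 0.0], [0.0, 0.0, -1.0]]
force: [-0.6, 0.4, -4.5]
finger_gap: 0.412
gripper_force: 58.1
```

```bash
python3 go.py 380 222.6 80 184.1
```

```text
t 8.125 pos [443.   81.7 147.9] ang -175.9 q [  1.  13. -28.  50.   0.  -3.] gap 0.412 gf 58.1 F [-0.6  0.4 -4.5]
shift now [ 5.29 14.5   6.79] turn -0.0 shift after turn [ 5.27 14.5   6.79] tilt [-0.  0.]
```

>>> {"fn": "apply_moves", "kwargs": {
  "commands": [
    [[0,0,0,0.5,1.5,0,1],[0,0,0,1,2.8,0,1],[0,0,0,1.2,3.2,0,1],[0,0,0,1.2,3.2,0,1],[0,0,0,0.9,2.3,0,1],[0,0,0,0.5,1.5,0,1],[0,0,0,0,0,1,1],[0,0,0,0,0,2,1],[0,0,0,0,0,2,1],[0,0,0,0,0,2,1],[0,0,0,0,0,2,1],[0,0,0,0,0,1,1]]
  ]
}}

```text
time_s: 9.62
ee_pos: [0.3794, 0.2217, 0.0462]
tcp_rot: [[-0.998, -0.07, -0.002], [-0.07, 0.998, -0.001], [0.002, -0.001, -1.0]]
force: [-0.2, -0.2, -3.7]
finger_gap: 0.41
gripper_force: 58.4
```

```bash
python3 go.py 380 222.6 21 184.1; python3 - <<'E'
from h import *
im=imaging.read_camera('side');im2=imaging.read_camera('top')
o=np.hstack([cv2.resize(i[:,:,::-1][y:y+100,x:x+100],None,fx=4,fy=4) for i,x,y in((im,270,140),(im2,230,230))])
cv2.imwrite('pics/near3.png',o)
E
```

```text
t 9.625 pos [379.4 221.7  46.2] ang -176.0 q [ 21.  20. -37.  34.  -0.  17.] gap 0.41 gf 58.4 F [-0.2 -0.2 -3.7]
shift now [-0.07  0.09  2.52] turn -0.1 shift after turn [-0.07  0.09  2.52] tilt [-0.0016 -0.0009]
```

View pics/near3.png

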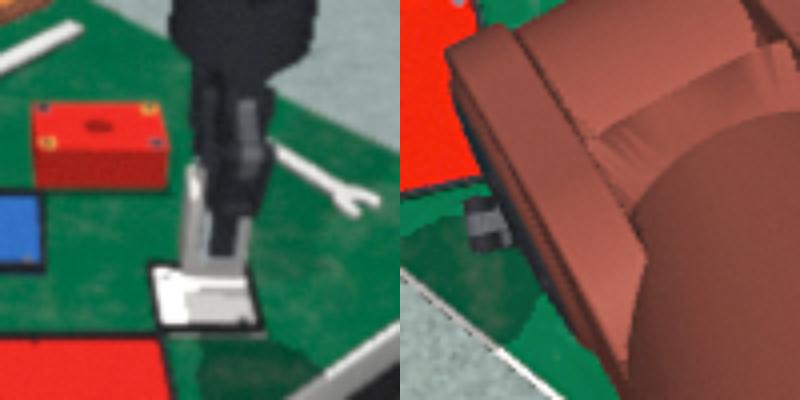

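The left crop shows the punch held upright above the white nest at (215,270), and the red plate, now empty, still in place at (100,145). Lowering gently.

>>> {"fn": "apply_moves", "kwargs": {
  "commands": [
    [[0,0,0,0,0.1,0.8,1],[0,0,0,0,0,0.8,1],[0,0,0,0,0,0.5,1],[0,0,0,0,0,0.3,1],[0,0,0,0,0,0.1,1],[0,0,0,0,0,0,1],[0,0,0,0,0,0,1]]
  ]
}}

```text
time_s: 10.6
ee_pos: [0.38, 0.2236, 0.0227]
tcp_rot: [[-0.997, -0.072, 0.0], [-0.072, 0.997, 0.0], [-0.0, 0.0, -1.0]]
force: [-0.1, -0.3, -4.8]
finger_gap: 0.412
gripper_force: 58.5
```

```bash
python3 go.py 380 222.6 21 184.1
```

```text
t 10.6 pos [380.  223.6  22.7] ang -175.9 q [ 21.  22. -38.  30.  -0.  17.] gap 0.412 gf 58.5 F [-0.1 -0.3 -4.8]
shift now [ 0.   -0.1   0.17] turn 0.0 shift after turn [ 0.   -0.1   0.17] tilt [0.0003 0.0001]
```

>>> {"fn": "apply_moves", "kwargs": {
  "commands": [
    [[0,0,0,0,0,0.08,1],[0,0,0,0,0,0.05,1],[0,0,0,0,0,0.04,1],[0,0,0,0,0,0,1],[0,0,0,0,0,0,1]]
  ]
}}

```text
time_s: 11.22
ee_pos: [0.3798, 0.2235, 0.0209]
tcp_rot: [[-0.997, -0.072, 0.0], [-0.072, 0.997, 0.0], [-0.0, 0.0, -1.0]]
force: [-1.0, 0.1, -1.3]
finger_gap: 0.414
gripper_force: 58.7
```

>>> {"fn": "apply_moves", "kwargs": {
  "commands": [
    [[0,0,0,0,0,0.04,1],[0,0,0,0,0,0,1],[0,0,0,0,0,0,1]]
  ]
}}

```text
time_s: 11.6
ee_pos: [0.3799, 0.2235, 0.0208]
tcp_rot: [[-0.997, -0.072, 0.0], [-0.072, 0.997, 0.0], [-0.0, 0.0, -1.0]]
force: [-2.1, -1.9, 7.4]
finger_gap: 0.411
gripper_force: 59.7
```

>>> {"fn": "apply_moves", "kwargs": {
  "commands": [
    [[0,0,0,0,0,0,0.5],[0,0,0,0,0,0,0.3],[0,0,0,0,0,0,0.1],[0,0,0,0,0,0,0],[0,0,0,0,0,-1,0],[0,0,0,0,0,-2,0],[0,0,0,0,0,-5,0],[0,0,-8.3,0,0,-5,0],[0,0,-8.3,0,0,0,0],[0,0,-8.3,0,0,0,0],[0,0,-8.4,0,0,0,0],[0,0,0,0,0,0,0]]
  ]
}}

```text
time_s: 13.1
ee_pos: [0.3798, 0.2235, 0.151]
tcp_rot: [[-0.795, -0.607, 0.0], [-0.607, 0.795, 0.0], [-0.0, -0.0, -1.0]]
force: [-0.5, -0.1, 0.2]
finger_gap: 1.002
gripper_force: 0.0
```

```bash
python3 go.py 535.7 389.5 120 217.3
```

```text
t 13.1 pos [379.8 223.5 151. ] ang -142.6 q [ 21.  11. -29.  50.  -0. -16.] gap 1.002 gf 0.0 F [-0.5 -0.1  0.2]
shift now [-22.46   3.73   3.11] turn 0.1 shift after turn [-22.46   3.76   3.11] tilt [0.0005 0.0002]
```

Moving to the oblong punch, then down to z = 41 mm.

>>> {"fn": "apply_moves", "kwargs": {
  "commands": [
    [[0,0,0,-3,0.5,0,0],[0,0,0,-5,0.8,0,0],[0,0,0,-5,0.8,0,0],[0,0,0,-5,0.8,0,0],[0,0,0,-3.5,0.6,0,0],[0,0,0,-1,0.2,0,0],[0,0,0,0,0,1,0],[0,0,0,0,0,2,0],[0,0,0,0,0,0,0]]
  ]
}}

```text
time_s: 14.22
ee_pos: [0.534, 0.388, 0.1188]
tcp_rot: [[-0.795, -0.607, -0.003], [-0.607, 0.795, -0.002], [0.004, 0.0, -1.0]]
force: [-0.6, 0.6, -0.3]
finger_gap: 0.997
gripper_force: 0.0
```

```bash
python3 go.py 535.7 389.5 41 217.3; python3 - <<'E'
from h import *
im=imaging.read_camera('side');im2=imaging.read_camera('top')
o=np.hstack([cv2.resize(i[:,:,::-1][y:y+130,x:x+130],None,fx=3,fy=3) for i,x,y in((im,190,170),(im2,150,160))])
cv2.imwrite('pics/near4.png',o)
from h import *
b=best('top','square_punch');bs=None
imaging.read_camera('side');bs=best('side','square_punch')
print(b and b[1:],bs and bs[1:])
if b and bs:
    m={'top':b[0],'side':bs[0]}
    r=fit('square_punch',m,z0=.003); print(np.round(r[0][:3]*1000,1),np.degrees(r[0][3])%90,r[1])
E
```

```text
t 14.225 pos [534.  388.  118.8] ang -142.7 q [30. 36.  4. 59. -0. -8.] gap 0.997 gf 0.0 F [-0.6  0.6 -0.3]
shift now [-0.26  0.02  7.78] turn 0.0 shift after turn [-0.26  0.02  7.78] tilt [-0.0035 -0.0021]
(0.39, [191.1, 112.0, 215.5, 151.4]) (0.85, [312.9, 194.0, 330.1, 218.0])
[ 999.4  392.3 -611.1] 35.111222908442244 1.3843703269958496
```

View pics/near4.png

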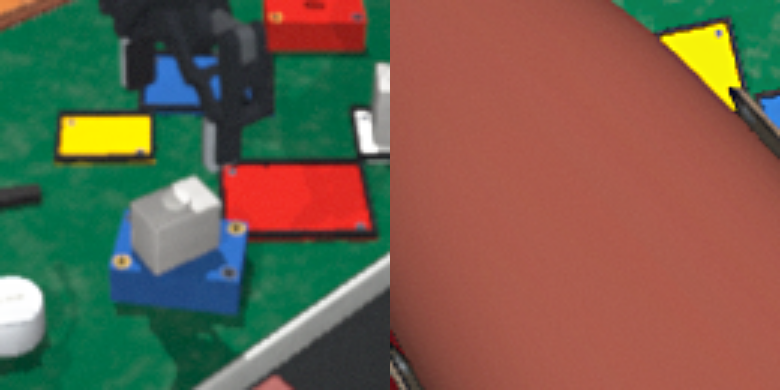

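The left crop shows the oblong punch unmoved on the blue plate at (175,225), with the gripper above it. The arm hides the pile in the top view. The low-confidence top trace of the square punch is really the brush, so I'm ignoring it. Descending.

>>> {"fn": "apply_moves", "kwargs": {
  "commands": [
    [[0,0,0,-0.1,0,1,0],[0,0,0,0,0,1.5,0],[0,0,0,0,0,1.5,0],[0,0,0,0,0,1.5,0],[0,0,0,0,0,1.3,0],[0,0,0,0,0,0.8,0],[0,0,0,0,0,0.4,0],[0,0,0,0,0,0,0],[0,0,0,0,0,0,0]]
  ]
}}

```text
time_s: 15.6
ee_pos: [0.5372, 0.3904, 0.0409]
tcp_rot: [[-0.794, -0.608, 0.001], [-0.608, 0.794, 0.0], [-0.001, -0.0, -1.0]]
force: [0.3, 0.2, 0.5]
finger_gap: 0.997
gripper_force: 0.0
```

```bash
python3 go.py 535.7 389.5 41 217.3; python3 - <<'E'
from h import *
im=imaging.read_camera('side')
cv2.imwrite('pics/near5.png',cv2.resize(im[:,:,::-1][200:300,200:300],None,fx=4,fy=4))
E
```

```text
t 15.6 pos [537.2 390.4  40.9] ang -142.6 q [30. 40. -0. 50.  0. -8.] gap 0.997 gf 0.0 F [0.3 0.2 0.5]
shift now [ 0.17  0.02 -0.01] turn 0.1 shift after turn [ 0.17  0.02 -0.01] tilt [0.0007 0.0004]
```

View pics/near5.png

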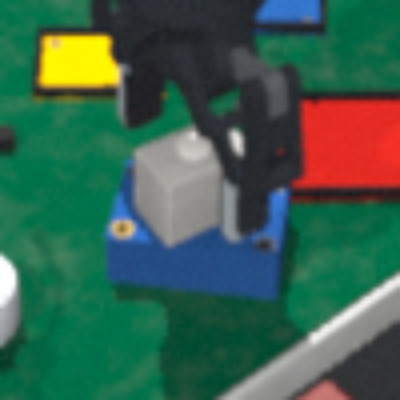

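The fingers straddle the oblong punch (180,190) and stay clear above the blue plate. Closing.

>>> {"fn": "apply_moves", "kwargs": {
  "commands": [
    [[0,0,0,0.15,0,0,0.2],[0,0,0,0,0,0,0.4],[0,0,0,0,0,0,0.5],[0,0,0,0,0,0,0.6],[0,0,0,0,0,0,0.7],[0,0,0,0,0,0,1],[0,0,0,0,0,0,1],[0,0,0,0,0,0,1],[0,0,0,0,0,0,1]]
  ],
  "newtons": 60
}}

```text
time_s: 16.77
ee_pos: [0.5357, 0.3894, 0.0406]
tcp_rot: [[-0.794, -0.608, 0.0], [-0.608, 0.794, 0.0], [-0.0, 0.0, -1.0]]
force: [-0.1, 0.3, 5.5]
finger_gap: 0.366
gripper_force: 61.0
```

```bash
python3 go.py 535.7 389.5 41 217.3
```

```text
t 16.775 pos [535.7 389.4  40.6] ang -142.6 q [30. 40. -1. 49.  0. -8.] gap 0.366 gf 61.0 F [-0.1  0.3  5.5]
shift now [-0.    0.01 -0.04] turn 0.1 shift after turn [-0.    0.01 -0.04] tilt [0.0003 0.0003]
```

>>> {"fn": "apply_moves", "kwargs": {
  "commands": [
    [[0,0,0,0,0,-0.5,1],[0,0,0,0,0,-1,1],[0,0,0,0,0,-2,1],[0,0,0,0,0,-3,1],[0,0,0,0,0,-2.5,1],[0,0,8,0,0,-1,1],[0,0,8,0,0,0,1],[0,0,8,0,0,0,1],[0,0,8,0,0,0,1],[0,0,0,0,0,0,1]]
  ]
}}

```text
time_s: 18.02
ee_pos: [0.5355, 0.3891, 0.1405]
tcp_rot: [[-0.995, -0.095, -0.0], [-0.095, 0.995, -0.0], [0.0, -0.0, -1.0]]
force: [-0.1, 0.4, -4.4]
finger_gap: 0.363
gripper_force: 59.8
```

```bash
python3 go.py 603.4 244.7 80 185.4
```

```text
t 18.025 pos [535.5 389.1 140.5] ang -174.5 q [30. 35.  6. 61. -0. 24.] gap 0.363 gf 59.8 F [-0.1  0.4 -4.4]
shift now [ -5.39 -15.02   6.05] turn 0.1 shift after turn [ -5.4  -15.01   6.05] tilt [-0.0003 -0.0003]
```

>>> {"fn": "apply_moves", "kwargs": {
  "commands": [
    [[0,0,0,-0.6,-1.5,0,1],[0,0,0,-1,-3,0,1],[0,0,0,-1.2,-3.3,0,1],[0,0,0,-1.2,-3.3,0,1],[0,0,0,-0.9,-2.6,0,1],[0,0,0,-0.5,-1.3,0,1],[0,0,0,0,0,1,1],[0,0,0,0,0,2,1],[0,0,0,0,0,2.5,1],[0,0,0,0,0,2.5,1],[0,0,0,0,0,1.5,1],[0,0,0,0,0,1,1]]
  ]
}}

```text
time_s: 19.52
ee_pos: [0.603, 0.2456, 0.0345]
tcp_rot: [[-0.995, -0.095, -0.001], [-0.095, 0.995, -0.0], [0.001, 0.0, -1.0]]
force: [0.1, -0.5, -4.4]
finger_gap: 0.368
gripper_force: 60.2
```

```bash
python3 go.py 603.4 244.7 14 185.4; python3 - <<'E'
from h import *
im=imaging.read_camera('side')
cv2.imwrite('pics/near6.png',cv2.resize(im[:,:,::-1][150:260,180:290],None,fx=4,fy=4))
E
```

```text
t 19.525 pos [603.  245.6  34.5] ang -174.5 q [16. 39. -3. 48.  0. 10.] gap 0.368 gf 60.2 F [ 0.1 -0.5 -4.4]
shift now [-0.03 -0.1   2.05] turn 0.1 shift after turn [-0.03 -0.1   2.05] tilt [-0.0008 -0.0001]
```

View pics/near6.png

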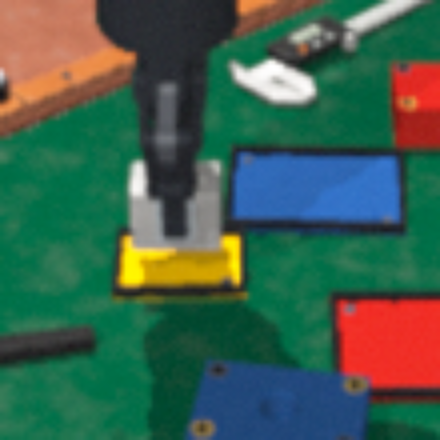

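The oblong punch is held upright over the yellow nest at (178,260), with both plates undisturbed. Lowering.

>>> {"fn": "apply_moves", "kwargs": {
  "commands": [
    [[0,0,0,0,-0.1,0.7,1],[0,0,0,0,0,0.6,1],[0,0,0,0,0,0.4,1],[0,0,0,0,0,0.2,1],[0,0,0,0,0,0.1,1],[0,0,0,0,0,0.05,1],[0,0,0,0,0,0.05,1],[0,0,0,0,0,0,1],[0,0,0,0,0,0,1]]
  ]
}}

```text
time_s: 20.7
ee_pos: [0.6037, 0.2441, 0.0145]
tcp_rot: [[-0.996, -0.094, 0.0], [-0.094, 0.996, 0.0], [-0.0, 0.0, -1.0]]
force: [0.1, 0.3, -4.1]
finger_gap: 0.366
gripper_force: 60.2
```

>>> {"fn": "apply_moves", "kwargs": {
  "commands": [
    [[0,0,0,0,0,0.05,1],[0,0,0,0,0,0.04,1],[0,0,0,0,0,0.03,1],[0,0,0,0,0,0,1],[0,0,0,0,0,0,1]]
  ]
}}

```text
time_s: 21.32
ee_pos: [0.6036, 0.2441, 0.0136]
tcp_rot: [[-0.996, -0.094, 0.0], [-0.094, 0.996, 0.0], [-0.0, -0.0, -1.0]]
force: [-3.0, -1.3, 5.7]
finger_gap: 0.365
gripper_force: 61.2
```

>>> {"fn": "apply_moves", "kwargs": {
  "commands": [
    [[0,0,0,0,0,0,0.5],[0,0,0,0,0,0,0.3],[0,0,0,0,0,0,0.1],[0,0,0,0,0,0,0],[0,0,0,0,0,-1,0],[0,0,0,0,0,-2,0],[0,0,0,0,0,-4,0],[0,0,9.6,0,0,-4,0],[0,0,0,0,0,0,0]]
  ]
}}

```text
time_s: 22.45
ee_pos: [0.6061, 0.2448, 0.1276]
tcp_rot: [[-0.997, 0.075, 0.007], [0.075, 0.997, 0.002], [-0.007, 0.002, -1.0]]
force: [-0.3, -0.1, -0.3]
finger_gap: 1.002
gripper_force: 0.0
```

```bash
python3 - <<'E'
from h import *
import pickle
R=pickle.load(open('r.pkl','rb'))
m={}
for c in('side','top'):
    imaging.read_camera(c); b=best(c,'blue_plate'); print(c,b and b[1:])
    if b and b[1]>.5: m[c]=b[0]
p,f=fit('blue_plate',m,freez=len(m)>1,p0=R['blue_plate'][0],z0=0)
print(np.round(p*1000,1),np.degrees(p[-1])%180,f)
E
python3 go.py 533.3 386.5 60 175.7
```

```text
side (0.55, [227.9, 239.9, 274.6, 274.7])
top (0.79, [180.6, 202.1, 206.4, 243.7])
[ 5.329e+02  3.868e+02 -5.000e-01  1.510e+03] 86.5169978167957 0.054588235914707184
t 22.65 pos [602.9 243.9 122.3] ang 175.9 q [16. 34.  3. 58. -0. 20.] gap 1.002 gf 0.0 F [-0.  -1.   0.1]
shift now [ 7.96 13.73  6.23] turn 0.2 shift after turn [ 8.   13.7   6.23] tilt [-0.0016 -0.0005]
```

>>> {"fn": "apply_moves", "kwargs": {
  "commands": [
    [[0,0,0,1,1.6,0,0],[0,0,0,1.7,3,0,0],[0,0,0,1.8,3.2,0,0],[0,0,0,1.7,3,0,0],[0,0,0,1.2,2,0,0],[0,0,0,0.5,0.9,1,0],[0,0,0,0,0,2,0],[0,0,0,0,0,3,0],[0,0,0,0,0,2,0],[0,0,0,0,0,1,0],[0,0,0,0,0,0,0],[0,0,0,0,0,0,0]]
  ]
}}

```text
time_s: 24.15
ee_pos: [0.5355, 0.3866, 0.034]
tcp_rot: [[-0.997, 0.073, 0.001], [0.073, 0.997, 0.001], [-0.001, 0.001, -1.0]]
force: [0.2, 0.0, 0.2]
finger_gap: 0.998
gripper_force: 0.0
```

```bash
python3 go.py 533.1 386.6 5 176; python3 - <<'E'
from h import *
im=imaging.read_camera('side')
cv2.imwrite('pics/near7.png',cv2.resize(im[:,:,::-1][185:305,190:350],None,fx=4,fy=4))
E
```

```text
t 24.15 pos [535.5 386.6  34. ] ang 175.8 q [29. 40. -2. 48. -0. 34.] gap 0.998 gf 0.0 F [0.2 0.  0.2]
shift now [ 0.24 -0.02  2.9 ] turn -0.2 shift after turn [ 0.24 -0.02  2.9 ] tilt [0.0011 0.0006]
```

View pics/near7.png

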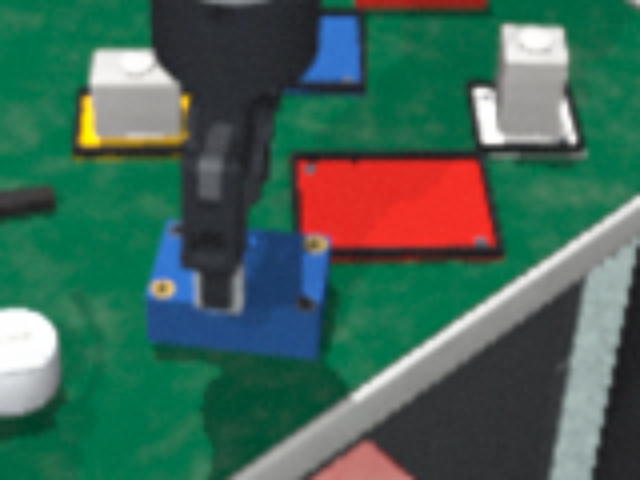

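Both punches stand upright inside their nests (yellow at (135,95), white at (530,85)). The gripper straddles the blue plate at (240,290). Lowering and closing.

>>> {"fn": "apply_moves", "kwargs": {
  "commands": [
    [[0,0,0,0.2,0,0.8,0],[0,0,0,0,0,0.9,0],[0,0,0,0,0,0.7,0],[0,0,0,0,0,0.4,0],[0,0,0,0,0,0.1,0],[0,0,0,0,0,0,0.2],[0,0,0,0,0,0,0.3],[0,0,0,0,0,0,0.4],[0,0,0,0,0,0,0.6],[0,0,0,0,0,0,0.8],[0,0,0,0,0,0,0.8],[0,0,0,0,0,0,0.8]]
  ],
  "newtons": 70
}}

```text
time_s: 25.7
ee_pos: [0.5332, 0.387, 0.0049]
tcp_rot: [[-0.997, 0.073, 0.001], [0.073, 0.997, 0.001], [-0.001, 0.001, -1.0]]
force: [-2.0, 0.0, 5.9]
finger_gap: 0.64
gripper_force: 76.4
```

```bash
python3 go.py 533.1 386.6 5 176
```

```text
t 25.7 pos [533.2 387.    4.9] ang 175.8 q [30. 42. -3. 45.  0. 34.] gap 0.64 gf 76.4 F [-2.   0.   5.9]
shift now [ 0.   -0.04 -0.01] turn -0.2 shift after turn [ 0.   -0.04 -0.01] tilt [0.0008 0.0007]
```

>>> {"fn": "apply_moves", "kwargs": {
  "commands": [
    [[0,0,0,0,0,-0.4,1],[0,0,0,0,0,-1,1],[0,0,0,0,0,-2,1],[0,0,0,0,0,-3,1],[0,0,0,0,0,-2.6,1],[0,0,-3.4,0,0,-1,1],[0,0,-3.4,0,0,0,1],[0,0,0,0,0,0,1]]
  ]
}}

```text
time_s: 26.7
ee_pos: [0.5327, 0.3865, 0.1044]
tcp_rot: [[-0.999, -0.045, -0.0], [-0.045, 0.999, -0.0], [0.0, -0.0, -1.0]]
force: [-0.9, -0.4, -5.3]
finger_gap: 0.642
gripper_force: 75.3
```

```bash
python3 go.py 528.5 166.1 40 182.8
```

```text
t 26.7 pos [532.7 386.5 104.4] ang -177.4 q [30. 36.  3. 57. -0. 27.] gap 0.642 gf 75.3 F [-0.9 -0.4 -5.3]
shift now [  1.41 -21.99   6.45] turn -0.2 shift after turn [  1.49 -21.99   6.45] tilt [-0.0003 -0.0002]
```

>>> {"fn": "apply_moves", "kwargs": {
  "commands": [
    [[0,0,0,0.1,-2,0,1],[0,0,0,0.3,-4,0,1],[0,0,0,0.3,-4.5,0,1],[0,0,0,0.3,-4.5,0,1],[0,0,0,0.2,-4,0,1],[0,0,0,0.2,-2,0,1],[0,0,0,0,-1,0.5,1],[0,0,0,0,0,1.5,1],[0,0,0,0,0,2,1],[0,0,0,0,0,1.5,1],[0,0,0,0,0,1,1],[0,0,0,0,0,0,1]]
  ]
}}

```text
time_s: 28.2
ee_pos: [0.5283, 0.1665, 0.0383]
tcp_rot: [[-0.999, -0.046, -0.002], [-0.046, 0.999, -0.0], [0.002, -0.0, -1.0]]
force: [1.1, -1.3, -4.4]
finger_gap: 0.639
gripper_force: 75.6
```

```bash
python3 go.py 528.5 166.1 8 182.8; python3 - <<'E'
from h import *
im=imaging.read_camera('side')
cv2.imwrite('pics/near8.png',cv2.resize(im[:,:,::-1][150:250,190:330],None,fx=4,fy=4))
E
```

```text
t 28.2 pos [528.3 166.5  38.3] ang -177.4 q [ 10.  30. -20.  40.   0.   7.] gap 0.639 gf 75.6 F [ 1.1 -1.3 -4.4]
shift now [-0.03 -0.04  3.03] turn -0.2 shift after turn [-0.02 -0.04  3.03] tilt [-0.0015 -0.0002]
```

View pics/near8.png

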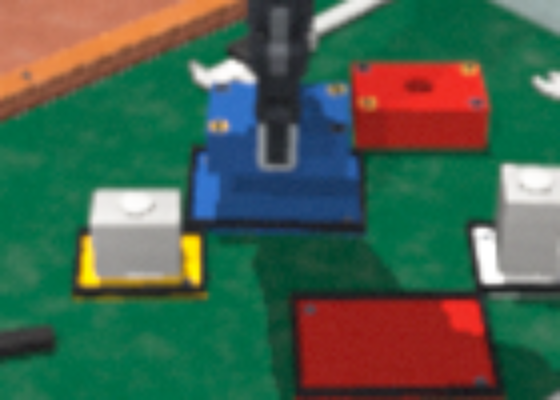

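The plate hangs level over the blue nest at (275,190), with about even clearance all round. The red plate at (420,105) is clear of the fingers. Lowering.

>>> {"fn": "apply_moves", "kwargs": {
  "commands": [
    [[0,0,0,0,0,1,1],[0,0,0,0,0,0.8,1],[0,0,0,0,0,0.5,1],[0,0,0,0,0,0.3,1],[0,0,0,0,0,0.2,1],[0,0,0,0,0,0.1,1],[0,0,0,0,0,0.1,1],[0,0,0,0,0,0,1],[0,0,0,0,0,0,1]]
  ]
}}

```text
time_s: 29.38
ee_pos: [0.529, 0.1662, 0.0093]
tcp_rot: [[-0.999, -0.046, 0.0], [-0.046, 0.999, 0.0], [-0.0, 0.0, -1.0]]
force: [-0.1, -0.2, -6.4]
finger_gap: 0.64
gripper_force: 75.9
```

>>> {"fn": "apply_moves", "kwargs": {
  "commands": [
    [[0,0,0,0,0,0.06,1],[0,0,0,0,0,0.06,1],[0,0,0,0,0,0.04,1],[0,0,0,0,0,0,1],[0,0,0,0,0,0,1]]
  ]
}}

```text
time_s: 30.0
ee_pos: [0.5289, 0.1662, 0.0079]
tcp_rot: [[-0.999, -0.046, 0.0], [-0.046, 0.999, 0.0], [-0.0, -0.0, -1.0]]
force: [-2.6, -1.7, 2.5]
finger_gap: 0.639
gripper_force: 76.7
```

>>> {"fn": "apply_moves", "kwargs": {
  "commands": [
    [[0,0,0,0,0,0,0.3],[0,0,0,0,0,0,0.2],[0,0,0,0,0,0,0.1],[0,0,0,0,0,0,0],[0,0,0,0,0,-0.5,0],[0,0,0,0,0,-1,0],[0,0,0,0,0,-3,0],[0,0,0,0,0,-4,0],[0,0,-2.2,0,0,-2,0],[0,0,0,0,0,0,0],[0,0,0,0,0,0,0]]
  ]
}}

```text
time_s: 31.38
ee_pos: [0.5285, 0.1661, 0.1121]
tcp_rot: [[-0.997, -0.083, -0.001], [-0.083, 0.997, -0.0], [0.001, -0.0, -1.0]]
force: [-1.4, 0.7, 0.3]
finger_gap: 1.003
gripper_force: 0.0
```

```bash
python3 - <<'E'
from h import *
import pickle
R=pickle.load(open('r.pkl','rb'))
for k in('red_plate','blue_plate'):
    m={}
    for c in('side','top'):
        imaging.read_camera(c); b=best(c,k); print(c,b and b[1:])
        if b and b[1]>.5: m[c]=b[0]
    if k=='blue_plate' or not m: continue
    p,f=fit(k,m,freez=len(m)>1,p0=R[k][0] if len(m)>1 else np.array(R[k][0]),z0=0)
    print(np.round(p*1000,1),np.degrees(p[-1])%180,f)
E
python3 go.py 441.5 80.7 60 185
```

```text
side (0.65, [127.2, 233.3, 205.3, 249.8])
top (0.57, [321.4, 230.1, 338.8, 272.2])
[  590.1  -167.1 -1579.7  1415.8] 81.1177418809565 1.3788361549377441
side (0.62, [240.5, 181.3, 279.3, 204.5])
top (0.84, [281.1, 206.7, 307.8, 236.4])
t 31.775 pos [528.7 166.2 112.2] ang -175.2 q [ 10.  25. -15.  50.   0.   5.] gap 1.001 gf 0.0 F [0.1 0.  0.3]
shift now [ 9.4  -7.79  5.23] turn -0.2 shift after turn [ 9.43 -7.75  5.23] tilt [-0.0006 -0.0001]
```

The side trace hit the brush by mistake. I'll recheck the red plate with a colour mask in the side picture, at fixed height.

```bash
cat > redfit.py <<'E'
from h import *
import pickle
R=pickle.load(open('r.pkl','rb'))
im=imaging.read_camera('side')
h=cv2.cvtColor(im,cv2.COLOR_RGB2HSV); m=((h[...,0]<8)|(h[...,0]>172))&(h[...,1]>130)&(h[...,2]>50)
roi=np.zeros_like(m); roi[150:195,268:325]=1; m=(m&roi).astype(np.uint8)
m=cv2.morphologyEx(m,cv2.MORPH_CLOSE,np.ones((7,7)))>0
ys,xs=np.nonzero(m); print(m.sum(),xs.min(),ys.min(),xs.max(),ys.max())
p,f=fit('red_plate',{'side':m},freez=False,p0=R['red_plate'][0],z0=0)
print(np.round(p[:2]*1000,1),np.degrees(p[-1])%180,f)
E
python3 redfit.py
```

```text
682 278 166 311 186
[441.2  81.9] 93.31643753350289 0.012591482140123844
```

The red plate has not moved. Going there.

>>> {"fn": "apply_moves", "kwargs": {
  "commands": [
    [[0,0,0,1.2,-1,0,0],[0,0,0,2.2,-1.8,0,0],[0,0,0,2.4,-2,0,0],[0,0,0,2.2,-1.8,0,0],[0,0,0,1.4,-1.1,1,0],[0,0,0,0,0,2,0],[0,0,0,0,0,2,0],[0,0,0,0,0,1.5,0],[0,0,0,0,0,0.8,0],[0,0,0,0,0,0,0],[0,0,0,0,0,0,0]]
  ]
}}

```text
time_s: 33.2
ee_pos: [0.4421, 0.0816, 0.0401]
tcp_rot: [[-0.996, -0.084, 0.001], [-0.084, 0.996, 0.0], [-0.001, -0.0, -1.0]]
force: [-0.8, -0.5, 0.1]
finger_gap: 1.003
gripper_force: 0.0
```

```bash
python3 go.py 441.5 81.2 5 184.6; python3 - <<'E'
from h import *
im=imaging.read_camera('side')
cv2.imwrite('pics/near9.png',cv2.resize(im[:,:,::-1][120:260,190:360],None,fx=4,fy=4))
E
```

```text
t 33.2 pos [442.1  81.6  40.1] ang -175.2 q [  1.  21. -36.  33.   0.  -4.] gap 1.003 gf 0.0 F [-0.8 -0.5  0.1]
shift now [ 0.07 -0.04  3.51] turn 0.2 shift after turn [ 0.07 -0.04  3.51] tilt [0.0007 0.    ]
```

View pics/near9.png

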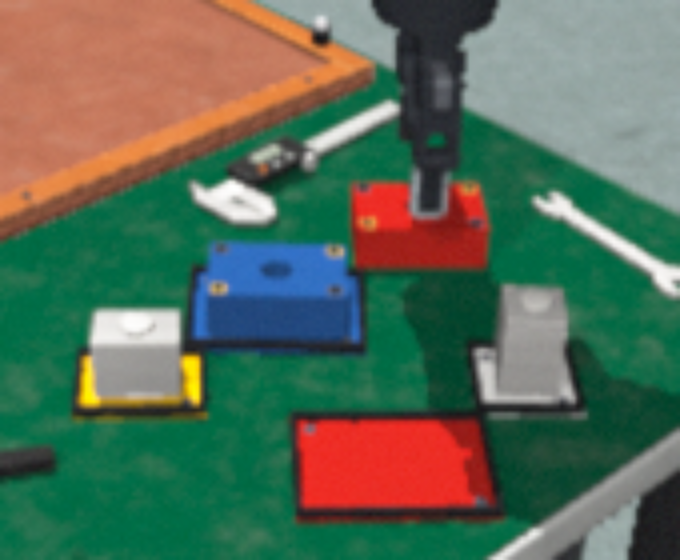

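The blue plate sits flat within its rim at (278,295), both punches are fine, and the gripper straddles the red plate at (420,225). Lowering and closing.

>>> {"fn": "apply_moves", "kwargs": {
  "commands": [
    [[0,0,0,0,0,1,0],[0,0,0,0,0,1.2,0],[0,0,0,0,0,0.8,0],[0,0,0,0,0,0.4,0],[0,0,0,0,0,0.1,0],[0,0,0,0,0,0,0.2],[0,0,0,0,0,0,0.3],[0,0,0,0,0,0,0.4],[0,0,0,0,0,0,0.6],[0,0,0,0,0,0,0.8],[0,0,0,0,0,0,0.8],[0,0,0,0,0,0,0.8]]
  ],
  "newtons": 70
}}

```text
time_s: 34.75
ee_pos: [0.442, 0.0815, 0.0053]
tcp_rot: [[-0.996, -0.084, 0.001], [-0.084, 0.996, -0.0], [-0.001, -0.0, -1.0]]
force: [-1.0, -1.3, 8.6]
finger_gap: 0.643
gripper_force: 74.5
```

```bash
python3 go.py 441.5 81.2 5 184.6
```

```text
t 34.75 pos [442.   81.5   5.3] ang -175.2 q [  1.  24. -38.  28.  -0.  -4.] gap 0.643 gf 74.5 F [-1.  -1.3  8.6]
shift now [ 0.05 -0.02  0.03] turn 0.2 shift after turn [ 0.05 -0.02  0.03] tilt [ 0.0008 -0.0003]
```

>>> {"fn": "apply_moves", "kwargs": {
  "commands": [
    [[0,0,0,0,0,-0.4,1],[0,0,0,0,0,-1,1],[0,0,0,0,0,-2,1],[0,0,0,0,0,-3,1],[0,0,0,0,0,-3,1],[0,0,0,0,0,-1.6,1],[0,0,0,0,0,0,1]]
  ]
}}

```text
time_s: 35.62
ee_pos: [0.4425, 0.0817, 0.1158]
tcp_rot: [[-0.996, -0.084, 0.002], [-0.084, 0.996, 0.0], [-0.002, -0.0, -1.0]]
force: [-0.4, -1.0, -5.9]
finger_gap: 0.642
gripper_force: 75.8
```

```bash
python3 go.py 455.7 304.5 40 184.8
```

```text
t 35.625 pos [442.5  81.7 115.8] ang -175.2 q [  1.  15. -31.  45.   0.  -4.] gap 0.642 gf 75.8 F [-0.4 -1.  -5.9]
shift now [-3.17 22.09  7.59] turn 0.0 shift after turn [-3.17 22.1   7.59] tilt [0.0024 0.0001]
```

>>> {"fn": "apply_moves", "kwargs": {
  "commands": [
    [[0,0,0,-0.3,2,0,1],[0,0,0,-0.6,4,0,1],[0,0,0,-0.6,4.5,0,1],[0,0,0,-0.6,4.5,0,1],[0,0,0,-0.5,4,0,1],[0,0,0,-0.4,2,0,1],[0,0,0,-0.2,1.1,0.5,1],[0,0,0,0,0,2,1],[0,0,0,0,0,2.5,1],[0,0,0,0,0,1.6,1],[0,0,0,0,0,1,1],[0,0,0,0,0,0,1]]
  ]
}}

```text
time_s: 37.12
ee_pos: [0.4548, 0.3041, 0.0381]
tcp_rot: [[-0.997, -0.084, -0.001], [-0.084, 0.997, -0.001], [0.001, -0.0, -1.0]]
force: [-0.2, 0.5, -4.9]
finger_gap: 0.639
gripper_force: 75.8
```

```bash
python3 go.py 455.7 304.5 8.3 184.8
```

```text
t 37.125 pos [454.8 304.1  38.1] ang -175.2 q [ 26.  30. -21.  39.  -0.  21.] gap 0.639 gf 75.8 F [-0.2  0.5 -4.9]
shift now [-0.1   0.04  2.98] turn -0.0 shift after turn [-0.1   0.04  2.98] tilt [-0.0009 -0.0005]
```

>>> {"fn": "apply_moves", "kwargs": {
  "commands": [
    [[0,0,0,0,0,1,1],[0,0,0,0,0,0.8,1],[0,0,0,0,0,0.5,1],[0,0,0,0,0,0.3,1],[0,0,0,0,0,0.2,1],[0,0,0,0,0,0.1,1],[0,0,0,0,0,0.1,1],[0,0,0,0,0,0,1],[0,0,0,0,0,0,1]]
  ]
}}

```text
time_s: 38.25
ee_pos: [0.4551, 0.3045, 0.0087]
tcp_rot: [[-0.996, -0.084, 0.0], [-0.084, 0.996, 0.0], [-0.0, 0.0, -1.0]]
force: [-1.0, 0.2, -5.7]
finger_gap: 0.641
gripper_force: 76.1
```

>>> {"fn": "apply_moves", "kwargs": {
  "commands": [
    [[0,0,0,0,0,0.05,1],[0,0,0,0,0,0.04,1],[0,0,0,0,0,0,1],[0,0,0,0,0,0,1]]
  ]
}}

```text
time_s: 38.75
ee_pos: [0.4551, 0.3046, 0.0083]
tcp_rot: [[-0.996, -0.084, 0.0], [-0.084, 0.996, 0.0], [-0.0, 0.0, -1.0]]
force: [-2.3, -1.7, 5.8]
finger_gap: 0.643
gripper_force: 77.4
```

Seated. Releasing, lifting straight up, then moving back to clear the view.

>>> {"fn": "apply_moves", "kwargs": {
  "commands": [
    [[0,0,0,0,0,0,0.3],[0,0,0,0,0,0,0.2],[0,0,0,0,0,0,0.1],[0,0,0,0,0,0,0],[0,0,0,0,0,-0.5,0],[0,0,0,0,0,-1,0],[0,0,0,0,0,-3,0],[0,0,0,0,0,-5,0],[0,0,0,0,0,-5,0],[0,0,0,0,0,-4,0],[0,0,0,0,0,0,0]]
  ]
}}

```text
time_s: 40.12
ee_pos: [0.4569, 0.3055, 0.1967]
tcp_rot: [[-0.996, -0.084, 0.006], [-0.084, 0.996, 0.003], [-0.006, 0.002, -1.0]]
force: [0.8, -0.7, -0.6]
finger_gap: 1.001
gripper_force: 0.0
```

>>> {"fn": "apply_moves", "kwargs": {
  "commands": [
    [[0,0,0,0.5,-3,0,0],[0,0,0,1,-5,0,0],[0,0,0,1,-5,0,0],[0,0,0,1,-5,0,0],[0,0,0,1,-5,0,0],[0,0,0,1,-5,0,0],[0,0,0,1,-5,0,0],[0,0,0,1,-5,0,0],[0,0,0,1,-5,0,0],[0,0,0,1,-5,0,0],[0,0,0,0.5,-3,0,0],[0,0,0,0,0,0,0]]
  ]
}}

```text
time_s: 41.62
ee_pos: [0.3976, -0.2137, 0.1922]
tcp_rot: [[-0.997, -0.081, -0.001], [-0.081, 0.997, 0.0], [0.001, 0.0, -1.0]]
force: [0.1, 0.1, -1.3]
finger_gap: 1.003
gripper_force: 0.0
```

```bash
python3 go.py 400 -200 200 184; python3 - <<'E'
from h import *
im=imaging.read_camera('side');im2=imaging.read_camera('top')
o=np.hstack([cv2.resize(i[:,:,::-1][y:y+150,x:x+150],None,fx=2.66,fy=2.66,interpolation=cv2.INTER_CUBIC) for i,x,y in((im,200,130),(im2,190,160))])
cv2.imwrite('pics/end.png',o)
E
```

```text
t 41.625 pos [ 397.6 -213.7  192.2] ang -175.4 q [-38.  10. -23.  56.  -0. -42.] gap 1.003 gf 0.0 F [ 0.1  0.1 -1.3]
shift now [-0.35  1.34 -0.78] turn 0.6 shift after turn [-0.33  1.35 -0.78] tilt [-0.0006  0.0002]
```

View pics/end.png

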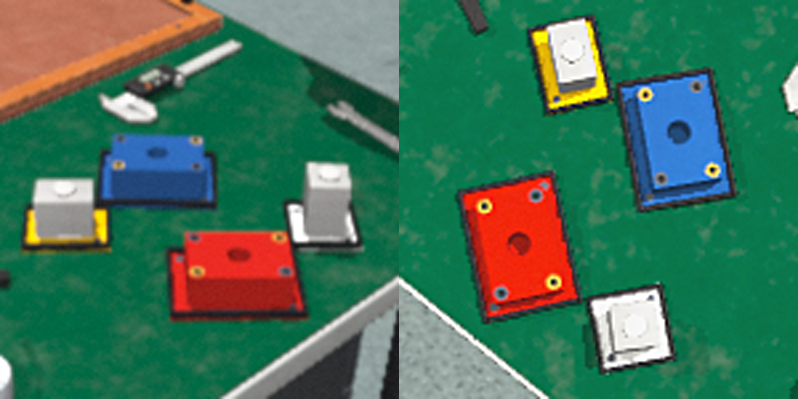

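The final picture shows all four pieces flat inside their rims. In the side crop they are blue (157,170), red (240,270), oblong on yellow (65,210) and square on white (327,200), and the top crop agrees. The arm is clear, so I'm handing in.

```bash
python3 -c "
from plant import bot
print(bot.finish_job())"
```

```text
the job is handed in; nothing more can be done
None
```

I handed the job in at about 42 s: the last pictures show both punches and both plates flat and upright inside their own nests; the arm never went near the counter or the brush, though I did not re-measure those two at the end.

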